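# Height check of an equipment case under the gauge bar

## Task

Check that the low equipment case fits the shelf height: set it down flat and lengthwise between the fences of the gauge lane, short of the bridge bar, and let go of it there. Then push it along the lane under the bar until its front end bears lightly but surely on the rubber end stop (about 5 N more than sliding it takes), pressing gently so that neither stop nor bar is struck or loaded hard (20 N at most). Leave it lying there, flat and straight under the bar, and leave everything else on the table alone.

Things in the scene. Friction and masses are not known exactly. Their poses are not given: they have to be found in the camera images.
- case: The case to check: a low, long black hard-plastic equipment case with two latches on one long side and a flat lid, 150 mm long (its x axis) x 56 mm wide (y) x 46 mm high (z), 0.17 to 0.36 kg, lying flat. Origin at the centre of its underside. Either end may go first. Sliding it along the lane takes about 1 to 2.5 N.
- lane: Fixed height gauge: base plate 330 x 110 mm, top (lane floor) 8 mm above the table. Origin at table height on the lane's centre line, straight below the bar; x along the lane in the push direction (entry end -190 mm, far end +140), z up. Fences 10 mm high, 8 mm thick, from x -190 to +110, leave a lane 62 mm wide (3 mm play each side of the case).
- bridge: Fixed steel bridge across the lane; same origin and axes as the lane. Bar 16 mm thick along the lane, 14 mm high, underside 49.5 mm above the lane floor (3.5 mm above the lid of a case lying flat), top 71.5 mm above the table. Its two posts stand outside the fences (82 mm apart inside, 106 mm outside).
- stop: Stiff end stop on the lane: steel block 25 x 50 x 48 mm with a locked stop rod bearing a rubber disc (28 mm across, centre 24 mm above the lane floor). Origin on the lane floor, centre of the block's near face, 105 mm past the bar; lane axes. The disc's face stands 10 to 45 mm nearer the bar than that; this varies and is not reported: the case halts with its rear end 55 to 90 mm short of the bar.
- tall_case: Bystander: tall black equipment case, 100 x 75 x 100 mm, one latch; origin at the centre of its underside.
- mug: Bystander: white mug, 80 mm across, 90 mm high; origin at the centre of its underside.
- jar: Bystander: small amber jar, 54 mm across, 75 mm high; origin at the centre of its underside.
- tape_roll: Bystander: grey tape roll lying flat, 90 mm across, 24 mm high; origin at the centre of its underside.
- screwdriver: Bystander: black-handled screwdriver lying on the table; origin under its middle.
- spool: Bystander: wooden spool standing upright, 52 mm across, 44 mm high; origin at the centre of its underside.
Not all that is in view belongs to the job. What is shaped like the case but orange or red is not meant.

How it is judged:
By the outcome, as a careful person would: the job done as asked, in the order asked, and still so for the second after the job is handed in, with the robot touching nothing.
It also fails if it takes over 72 s, if anything falls off the work surface, if the arm or the gripper's body presses on something with over 40 N, if the wrist force passes 120 N, or if a joint passes its speed limit or range.

## Robot

A 6-joint arm with a two-finger parallel gripper is mounted at the origin on the work surface. World frame = base frame: x ahead of the robot, y to its left, z up, the work surface at z = 0. Lengths are in m, angles in rad, forces in N, time in s.
With the tool pointing down it reaches from about 0.275 to 0.775 m from the base axis. Payload 14.6 kg.
Tool frame: the origin (TCP) lies between the finger pads; the fingertips stand 14 mm ahead of it and the grasp point (between the pads) lies 5 mm behind it; z points along the fingers, y is the line along which they close (so a half turn about z gives the same grasp; the last joint's range is limited). The gripper opens to 85 mm and grips with 20 to 120 N. Pads are 22 mm wide; open, the fingers measure 114 mm over their backs; the gripper's body (76 mm by 85 mm) begins 54 mm behind the grasp point. The pads swing forward as they close: fully open they stand 13 mm farther back than shut.
Start: joints at [0.998, 0.263, -0.048, 1.259, 0, 1.415], TCP at [0.213, 0.48, 0.245] pointing down, gripper open.
Joint ranges: [-2.65, 2.65], [-0.89, 1.7], [-1.18, 1.37], [-2.13, 2.11], [-1.35, 1.29], [-3.14, 3.14]. Speed limits (rad/s): [1.89, 1.89, 2.57, 2.79, 3.14, 3.14].

## Interface

Orientations are given as a rotation vector (axis times angle).
In Python, from station import arm, capture, get_calibration gives the robot as it stands.
- The arm moves only by the shell command python3 -m jog 'ROWS' [FORCE]. ROWS is JSON, a list of rows, each an object of numbers: "ax", "ay", "az": the turn, a rotation vector about the tool's x, y, z in degrees; "dx", "dy", "dz": the shift along the tool's x, y, z in mm; "hand": the opening in per cent of the stroke, from 0 (shut) to 100 (fully open). In form: [{"ax": .., "ay": .., "az": .., "dx": .., "dy": .., "dz": .., "hand": ..}, ...]. A call has 1 to 8 rows; each row is the pose to reach, as a shift and turn from the pose commanded when the call began, along the tool's axes at that moment; what a row does not reach only later rows make up. A row lasts 1/8 s, in which the tool goes at most 62.5 mm and 10.7 degrees, less where a joint would pass 70% of its speed; a pose out of reach is approached as far as the arm can. A call with a gripper value outside its range is refused whole. The fingers move at their own pace and stop on an object; FORCE is the grip in N (left out, the last holds). Time passes only in rows, so rows that repeat a pose let the fingers close. It gives the time, the measured TCP pose, the force, the opening and the grip force at its end, in the units of the state.
- arm.get_obs(): the state, without advancing time (a new reading comes with each control period).
- capture(name): name is "scene" or "top"; returns (picture, depth): 400x640x3 uint8, red, green, blue; 400x640 float32, m along the optical axis (not along the pixel's ray), 0 where there is no reading.
- get_calibration(name): a dict with "intrinsics" (3x3 intrinsics, pixels), "k1" (the pictures are not rectified: a ray, as slopes to the right and down, at radius r is drawn at 1 + k1 r^2 times it, then the intrinsics apply), "origin" and "attitude" of the camera in the world. Camera axes: x right, y down, z forward; pixel columns grow to the right and rows downward; lengths in m; the calibration is good to about 2 mm. A picture is of the moment at which its call begins. get_calibration takes no time and is no camera call.
- arm.job_done(): hands the job in; it is judged then, once.
The state is a dict: "clock": time; "qpos": joint angles; "joint_vel": joint speeds; "tau": joint torques, N m; "eef_pos": TCP position; "tcp_rot": TCP orientation; "force": force on the tool from outside, world axes, zero at the start; "moment": the same for the moment, N m; "grip_width": opening from 0.0 (shut) to 1.0 (fully open); "finger_force": force on a finger pad.
Only numpy, scipy, OpenCV 4.12 (cv2) and the standard library are available. Lean on these libraries where they do the work, as an engineer would, in place of code of your own. Each camera call takes 0.05 s, during which the arm holds its last target. There are 200 camera calls.

## Working session

There is one attempt and no reset: what is moved stays moved. The work goes in short steps, Python scripts to look and compute and a shell command to move; the robot and the scene stay as the last step left them, time stands still between calls to the robot, and variables do not carry over. Pictures are saved under pics/ and viewed, at most 10 in all, crops included, and the job is handed in when it is done.

```bash
mkdir -p pics; cat > h.py <<'E'
import numpy as np,cv2
from station import arm,capture,get_calibration
from scipy.spatial.transform import Rotation as R
def cal(n):
    c=get_calibration(n);A=np.array(c["attitude"],float)
    if A.size==3:A=R.from_rotvec(A.ravel()).as_matrix()
    elif A.size==4:A=R.from_quat(A.ravel()).as_matrix()
    return np.array(c["intrinsics"]),c["k1"],np.array(c["origin"]),A
def ray(n,uv):
    K,k,o,A=cal(n);d=cv2.undistortPoints(np.array(uv,float).reshape(-1,1,2),K,np.array([k,0,0,0.])).reshape(-1,2)
    return o,np.c_[d,np.ones(len(d))]@A.T
def onz(n,uv,z):
    o,d=ray(n,uv);return o+d*((z-o[2])/d[:,2])[:,None]
def cloud(n,dep):
    v,u=np.mgrid[0:400,0:640];o,d=ray(n,np.c_[u.ravel(),v.ravel()])
    P=o+d*dep.reshape(-1,1);P[dep.ravel()==0]=np.nan;return P.reshape(400,640,3)
E
python3 - <<'E'
from h import *
for n in("scene","top"):
    c=get_calibration(n);print(c)
    p,d=capture(n);np.savez(f"pics/{n}1.npz",p=p,d=d);cv2.imwrite(f"pics/{n}1.png",p[:,:,::-1])
print(arm.get_obs())
E
```

```text
{'intrinsics': array([[441.49581217,   0.        , 316.2349613 ],
       [  0.        , 441.49581217, 197.53761557],
       [  0.        ,   0.        ,   1.        ]]), 'k1': -0.010604521682013847, 'origin': array([1.15582902, 0.74954013, 0.69978953]), 'attitude': array([-0.85159666, -2.39116571,  1.26536175])}
{'intrinsics': array([[387.37394174,   0.        , 316.64124894],
       [  0.        , 387.37394174, 210.02688794],
       [  0.        ,   0.        ,   1.        ]]), 'k1': -0.08804203897115448, 'origin': array([ 0.3356489 , -0.01549084,  1.24749938]), 'attitude': array([-2.09444478,  2.15087333, -0.17991125])}
{'clock': 0.1, 'qpos': array([ 9.97689025e-01,  2.63452667e-01, -4.88606711e-02,  1.25939968e+00,
       -2.18253371e-05,  1.41550023e+00]), 'joint_vel': array([ 0.00038413, -0.0024719 ,  0.00265448,  0.00079757, -0.00031315,
       -0.00081542]), 'tau': array([ 3.31386334e-03, -6.38577247e+01,  3.85064006e+01,  1.00324274e-02,
       -1.12897694e-04,  1.77918463e-05]), 'eef_pos': array([0.21290595, 0.47963873, 0.2448895 ]), 'tcp_rot': array([-6.51469507e-01, -3.07298985e+00,  1.35757204e-03]), 'force': array([-0.03347637, -0.18278672,  0.01434436]), 'moment': array([ 0.00167906, -0.00578586, -0.05414711]), 'finger_force': 0.0, 'grip_width': 0.9969250836313946}
```

View pics/scene1.png

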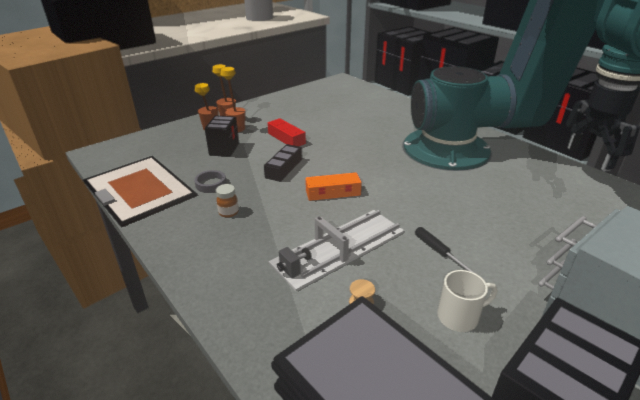

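View pics/top1.png

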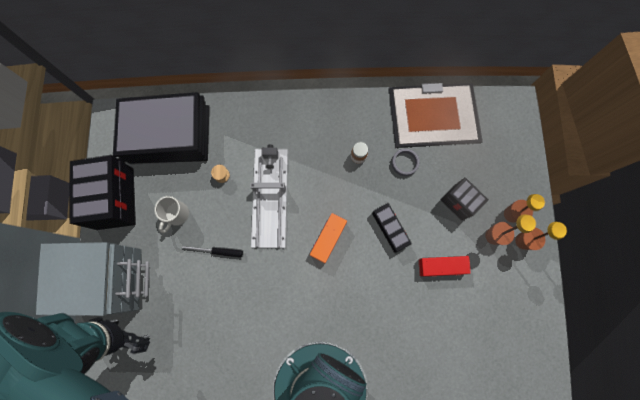

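Scene view: low black case at (283,162), tall case (222,135), gauge (337,245) with the bar at (330,235) and stop at (292,262).
Could be taken for the case (top view):
- low black case (391,228)
- tall black case (464,198)
- orange box (328,239)
- red box (445,266)
- large black cases (102,190) and (160,130)

I choose (391,228) and check it in a crop.

```bash
cat > m.py <<'E'
from h import *
z=np.load("pics/top1.npz");p,d=z["p"],z["d"];P=cloud("top",d)
c=np.r_[[cv2.resize(p[190:270,350:440],None,fx=5,fy=5,interpolation=cv2.INTER_CUBIC)]][0]
c2=cv2.resize(p[140:260,235:305],None,fx=3.4,fy=3.4,interpolation=cv2.INTER_CUBIC)
h=max(c.shape[0],c2.shape[0]);pad=lambda a:np.pad(a,((0,h-a.shape[0]),(0,0),(0,0)))
cv2.imwrite("pics/crop1.png",np.hstack([pad(c),pad(c2)])[:,:,::-1])
def rect(mask,name,zz):
    n,l,s,_=cv2.connectedComponentsWithStats(mask.astype(np.uint8));k=1+np.argmax(s[1:,4]);m=(l==k)
    v,u=np.nonzero(m);Q=onz("top",np.c_[u,v],zz)[:,:2].astype(np.float32)*1000
    r=cv2.minAreaRect(Q);print(name,len(u),r,"depth z",np.nanmedian(P[m][:,2]));return m
Z=P[:,:,2]
box=np.zeros((400,640),bool);box[195:265,365:420]=1
rect(box&(Z>.036)&(Z<.06),"case top",.046)
box[:]=0;box[140:260,240:300]=1
g=p.min(2)
rect(box&(g>150)|box&(Z>.004)&(Z<.03),"lane",.01)
rect(box&(Z>.06)&(Z<.08),"bar",.0715)
b=box.copy();b[165:]=0
rect(b&(Z>.045)&(Z<.07),"stop",.056)
z=np.load("pics/scene1.npz");p,d=z["p"],z["d"];P=cloud("scene",d);Z=P[:,:,2]
print("scene case",np.nanmedian(P[150:165,278:290].reshape(-1,3),0))
b=np.zeros((400,640),bool);b[140:185,260:305]=1;m=b&(Z>.038)&(Z<.055);Q=P[m][:,:2].astype(np.float32)*1000
print(cv2.minAreaRect(Q))
b[:]=0;b[210:280,300:360]=1;m=b&(Z>.064)&(Z<.08);print("bar scene",cv2.minAreaRect(P[m][:,:2].astype(np.float32)*1000),np.nanmedian(P[m][:,2]))
E
python3 m.py
```

```text
case top 858 ((493.2892761230469, -240.4048614501953), (148.4850311279297, 59.13209533691406), 28.132312774658203) depth z 0.0473790009892362
lane 3082 ((608.6216430664062, 150.33837890625), (126.93101501464844, 342.6891174316406), 88.063720703125) depth z 0.009625086306337627
bar 200 ((631.4037475585938, 147.61192321777344), (107.42237091064453, 16.140056610107422), 88.26358032226562) depth z 0.07204080700510318
stop 125 ((748.284423828125, 144.73301696777344), (49.475223541259766, 23.745159149169922), 88.09720611572266) depth z 0.05664670160159124
scene case [ 0.4980025  -0.22818038  0.04625645]
((495.2924499511719, -236.32688903808594), (152.23953247070312, 58.17264938354492), 27.380653381347656)
bar scene ((633.9149780273438, 150.2315673828125), (107.59832000732422, 18.866140365600586), 88.35841369628906) 0.07086818834168312
```

View pics/crop1.png

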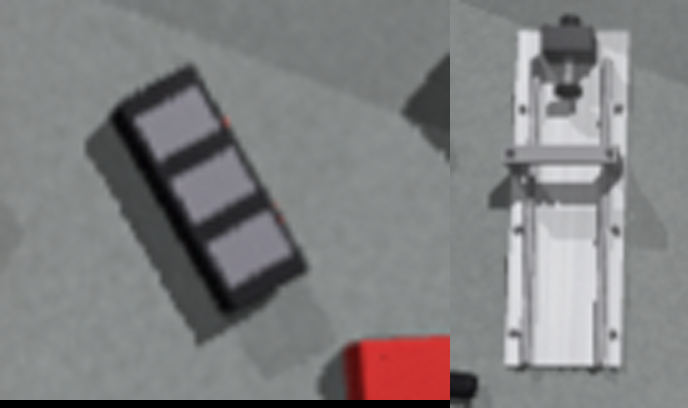

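Crop: two red latches on one long side at (225,122) and (280,220), so this is the low black case. In the right half, the bar is at (562,155) and the disc faces the entry. Its size, height and angle agree in both views.

```bash
cat >> h.py <<'E'
def go(x,y,z,yaw):  # mm,deg: direction of tool x axis (mod 180), tool down; prints deltas in tool axes
    o=arm.get_obs();T=R.from_rotvec(o["tcp_rot"]);p=o["eef_pos"]*1000
    best=None
    for k in(0,180):
        a=np.radians(yaw+k);X=np.array([np.cos(a),np.sin(a),0]);Z=np.array([0,0,-1.]);G=R.from_matrix(np.c_[X,np.cross(Z,X),Z])
        rv=np.degrees((T.inv()*G).as_rotvec())
        if best is None or np.linalg.norm(rv)<np.linalg.norm(best):best=rv
    print("t",round(o["clock"],2),"at",p.round(1),"toolx yaw",np.degrees(np.arctan2(*T.as_matrix()[1::-1,0])).round(2),"dxyz",T.inv().apply(np.array([x,y,z])-p).round(1),"rot",best.round(2),"q6",o["qpos"][5].round(2),"F",o["force"].round(2),"M",o["moment"].round(3),"w",round(o["grip_width"],3))
E
python3 -c "
from h import *
go(494,-238,150,27.8)"
```

```text
t 0.1 at [212.9 479.6 244.9] toolx yaw 156.06 dxyz [-548.1 -541.8   95.3] rot [-5.000e-02 -3.000e-02 -5.174e+01] q6 1.42 F [-0.03 -0.18  0.01] M [ 0.002 -0.006 -0.054] w 0.997
```

```bash
python3 -m jog '[{"dx":-548,"dy":-542,"az":-51.7,"hand":100},{"dx":-548,"dy":-542,"az":-51.7},{"dx":-548,"dy":-542,"az":-51.7},{"dx":-548,"dy":-542,"az":-51.7},{"dx":-548,"dy":-542,"az":-51.7},{"dx":-548,"dy":-542,"az":-51.7},{"dx":-548,"dy":-542,"az":-51.7},{"dx":-548,"dy":-542,"az":-51.7}]'; python3 -c "
from h import *
go(494,-238,130,27.8)"
```

```text
t 0.1 at [212.9 479.6 244.9] toolx yaw 156.06 dxyz [-548.1 -541.7  115.3] rot [-5.000e-02 -3.000e-02 -5.174e+01] q6 1.42 F [-0.03 -0.18  0.01] M [ 0.002 -0.006 -0.054] w 0.997invalid input
```

```bash
python3 -m jog '[{"ax":0,"ay":0,"az":-51.7,"dx":-548,"dy":-542,"dz":0,"hand":100},{"ax":0,"ay":0,"az":-51.7,"dx":-548,"dy":-542,"dz":0,"hand":100},{"ax":0,"ay":0,"az":-51.7,"dx":-548,"dy":-542,"dz":0,"hand":100},{"ax":0,"ay":0,"az":-51.7,"dx":-548,"dy":-542,"dz":0,"hand":100},{"ax":0,"ay":0,"az":-51.7,"dx":-548,"dy":-542,"dz":0,"hand":100},{"ax":0,"ay":0,"az":-51.7,"dx":-548,"dy":-542,"dz":0,"hand":100},{"ax":0,"ay":0,"az":-51.7,"dx":-548,"dy":-542,"dz":0,"hand":100},{"ax":0,"ay":0,"az":-51.7,"dx":-548,"dy":-542,"dz":0,"hand":100}]'; python3 -c "
from h import *
go(494,-238,110,27.8)"
```

```text
clock: 1.1
eef_pos: [0.3806, 0.0551, 0.2455]
tcp_rot: [-0.754, 3.049, -0.0]
force: [2.2, 1.2, 0.6]
grip_width: 0.995
finger_force: 0.0
t 1.1 at [380.6  55.1 245.5] toolx yaw -152.23 dxyz [  36.3 -312.1  135.5] rot [-0.    0.02 -0.03] q6 -0.55 F [2.19 1.22 0.55] M [ 0.014 -0.034 -0.052] w 0.995
```

```bash
python3 -m jog '[{"ax":0,"ay":0,"az":0,"dx":36,"dy":-305,"dz":0,"hand":100},{"ax":0,"ay":0,"az":0,"dx":36,"dy":-305,"dz":0,"hand":100},{"ax":0,"ay":0,"az":0,"dx":36,"dy":-305,"dz":0,"hand":100},{"ax":0,"ay":0,"az":0,"dx":36,"dy":-305,"dz":0,"hand":100},{"ax":0,"ay":0,"az":0,"dx":36,"dy":-305,"dz":100,"hand":100},{"ax":0,"ay":0,"az":0,"dx":36,"dy":-305,"dz":135,"hand":100},{"ax":0,"ay":0,"az":0,"dx":36,"dy":-305,"dz":135,"hand":100},{"ax":0,"ay":0,"az":0,"dx":36,"dy":-305,"dz":135,"hand":100}]'; python3 -c "
from h import *
go(494,-238,28,27.8)"
```

```text
clock: 2.1
eef_pos: [0.4898, -0.2294, 0.109]
tcp_rot: [0.752, -3.048, -0.004]
force: [-0.8, 0.5, 1.1]
grip_width: 1.002
finger_force: 0.0
t 2.1 at [ 489.8 -229.4  109. ] toolx yaw -152.27 dxyz [ 0.1 -9.8 81. ] rot [ 0.18 -0.09 -0.07] q6 -1.07 F [-0.84  0.46  1.06] M [ 0.042  0.028 -0.013] w 1.002
```

```bash
python3 -m jog '[{"ax":0,"ay":0,"az":0,"dx":0,"dy":-9.5,"dz":10,"hand":100},{"ax":0,"ay":0,"az":0,"dx":0,"dy":-9.5,"dz":25,"hand":100},{"ax":0,"ay":0,"az":0,"dx":0,"dy":-9.5,"dz":45,"hand":100},{"ax":0,"ay":0,"az":0,"dx":0,"dy":-9.5,"dz":65,"hand":100},{"ax":0,"ay":0,"az":0,"dx":0,"dy":-9.5,"dz":80,"hand":100},{"ax":0,"ay":0,"az":0,"dx":0,"dy":-9.5,"dz":80,"hand":100}]'; python3 -c "
from h import *
go(494,-238,28,27.8)"
```

```text
clock: 2.85
eef_pos: [0.495, -0.2379, 0.0302]
tcp_rot: [0.754, -3.049, -0.001]
force: [-0.3, 0.1, 0.0]
grip_width: 0.996
finger_force: 0.0
t 2.85 at [ 495.  -237.9   30.2] toolx yaw -152.23 dxyz [0.9 0.4 2.2] rot [ 0.04 -0.02 -0.03] q6 -1.08 F [-0.29  0.06  0.02] M [0.009 0.025 0.023] w 0.996
```

```bash
python3 -m jog '[{"ax":0,"ay":0,"az":0,"dx":0,"dy":0,"dz":2,"hand":80},{"ax":0,"ay":0,"az":0,"dx":0,"dy":0,"dz":2,"hand":65},{"ax":0,"ay":0,"az":0,"dx":0,"dy":0,"dz":2,"hand":50},{"ax":0,"ay":0,"az":0,"dx":0,"dy":0,"dz":2,"hand":40},{"ax":0,"ay":0,"az":0,"dx":0,"dy":0,"dz":2,"hand":40},{"ax":0,"ay":0,"az":0,"dx":0,"dy":0,"dz":2,"hand":40},{"ax":0,"ay":0,"az":0,"dx":0,"dy":0,"dz":2,"hand":40}]' 40; python3 -c "
from h import *
go(494,-238,28,27.8)"
```

```text
clock: 3.72
eef_pos: [0.4954, -0.2383, 0.0293]
tcp_rot: [-0.753, 3.049, -0.001]
force: [-1.0, 0.7, 5.9]
grip_width: 0.648
finger_force: 42.8
t 3.73 at [ 495.4 -238.3   29.3] toolx yaw -152.24 dxyz [1.1 0.9 1.3] rot [-0.06  0.03 -0.04] q6 -1.08 F [-1.04  0.68  5.86] M [ 0.229  0.174 -0.029] w 0.648
```

```bash
python3 -m jog '[{"ax":0,"ay":0,"az":0,"dx":0,"dy":0,"dz":-20,"hand":40},{"ax":0,"ay":0,"az":0,"dx":0,"dy":0,"dz":-60,"hand":40},{"ax":0,"ay":0,"az":0,"dx":0,"dy":0,"dz":-100,"hand":40},{"ax":0,"ay":0,"az":0,"dx":0,"dy":0,"dz":-125,"hand":40},{"ax":0,"ay":0,"az":0,"dx":0,"dy":0,"dz":-130,"hand":40},{"ax":0,"ay":0,"az":0,"dx":0,"dy":0,"dz":-130,"hand":40}]'; python3 -c "
from h import *
go(532.5,152.3,155,-1.9)
p,d=capture('scene');cv2.imwrite('pics/lift.png',p[:,:,::-1])"
```

```text
clock: 4.47
eef_pos: [0.4949, -0.2379, 0.158]
tcp_rot: [0.754, -3.05, -0.0]
force: [-0.5, -1.1, -2.1]
grip_width: 0.647
finger_force: 43.3
t 4.47 at [ 494.9 -237.9  158. ] toolx yaw -152.24 dxyz [-215.   327.8    3. ] rot [ 2.000e-02 -1.000e-02  2.966e+01] q6 -1.08 F [-0.52 -1.06 -2.13] M [ 0.012 -0.002  0.018] w 0.647
```

View pics/lift.png

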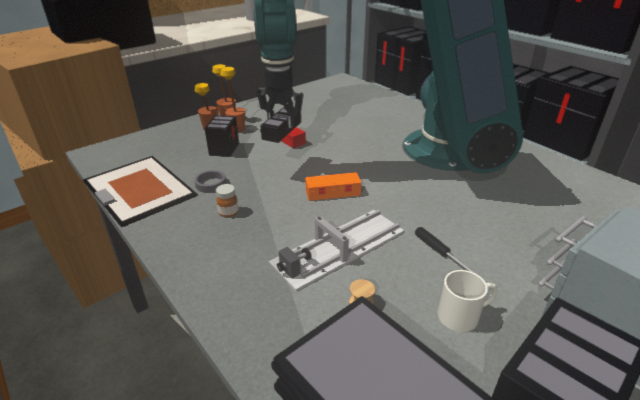

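The case hangs level in the gripper at (281,126), and the other objects are where they were. Next I carry it to above the lane entry.

```bash
python3 -m jog '[{"ax":0,"ay":0,"az":0,"dx":-22,"dy":33,"dz":0,"hand":40},{"ax":0,"ay":0,"az":5,"dx":-54,"dy":82,"dz":0,"hand":40},{"ax":0,"ay":0,"az":10,"dx":-86,"dy":131,"dz":0,"hand":40},{"ax":0,"ay":0,"az":15,"dx":-118,"dy":180,"dz":0,"hand":40},{"ax":0,"ay":0,"az":20,"dx":-150,"dy":229,"dz":0,"hand":40},{"ax":0,"ay":0,"az":25,"dx":-182,"dy":278,"dz":0,"hand":40},{"ax":0,"ay":0,"az":29.7,"dx":-206,"dy":314,"dz":0,"hand":40},{"ax":0,"ay":0,"az":29.7,"dx":-215,"dy":328,"dz":0,"hand":40}]'; python3 -m jog '[{"ax":0,"ay":0,"az":0,"dx":0,"dy":0,"dz":0,"hand":40},{"ax":0,"ay":0,"az":0,"dx":0,"dy":0,"dz":20,"hand":40},{"ax":0,"ay":0,"az":0,"dx":0,"dy":0,"dz":40,"hand":40},{"ax":0,"ay":0,"az":0,"dx":0,"dy":0,"dz":50,"hand":40},{"ax":0,"ay":0,"az":0,"dx":0,"dy":0,"dz":50,"hand":40},{"ax":0,"ay":0,"az":0,"dx":0,"dy":0,"dz":50,"hand":40}]'; python3 - <<'E'
from h import *
go(532.5,152.3,105,-1.9)
im=[]
for n in("scene","top"):
    p,d=capture(n);np.savez(f"pics/{n}2.npz",p=p,d=d);im.append(p)
a=cv2.resize(im[0][160:300,250:430],None,fx=2.2,fy=2.2,interpolation=2);b=cv2.resize(im[1][130:270,215:335],None,fx=3,fy=3,interpolation=2)
h=max(len(a),len(b));pad=lambda a:np.pad(a,((0,h-a.shape[0]),(0,0),(0,0)))
cv2.imwrite("pics/over.png",np.hstack([pad(a),pad(b)])[:,:,::-1])
E
```

```text
clock: 5.52
eef_pos: [0.5319, 0.1544, 0.1572]
tcp_rot: [-0.05, -3.139, 0.0]
force: [0.4, -0.1, -2.0]
grip_width: 0.649
finger_force: 43.3
clock: 6.28
eef_pos: [0.5329, 0.152, 0.1091]
tcp_rot: [0.054, 3.14, 0.0]
force: [0.3, 0.4, -1.9]
grip_width: 0.648
finger_force: 43.3
t 6.28 at [532.9 152.  109.1] toolx yaw 178.05 dxyz [0.4 0.2 4.1] rot [ 0.    0.04 -0.05] q6 0.17 F [ 0.27  0.36 -1.87] M [-0.009  0.045 -0.032] w 0.648
```

View pics/over.png

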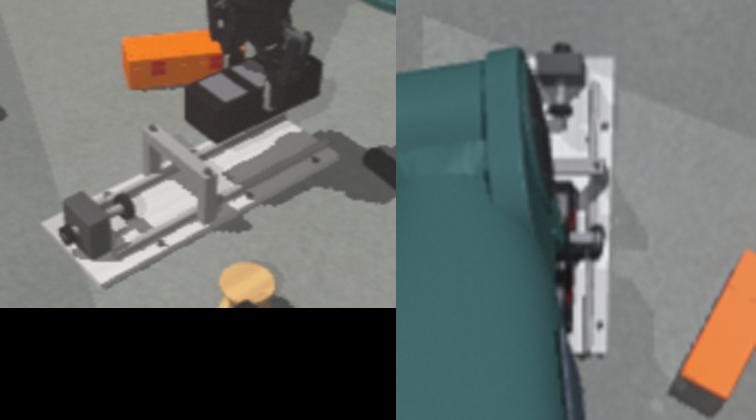

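Left crop: the case is level and lengthwise over the lane at (250,95), with its front end well short of the bar at (180,165). In the top view the arm hides most of it, so I measure the case against the lane in the scene view.

```bash
python3 - <<'E'
from h import *
a=np.radians(-1.9);ex=np.array([np.cos(a),np.sin(a)]);ey=np.array([-ex[1],ex[0]]);O=np.array([632.5,149])
def L(P):
    q=P[...,:2]*1000-O;return np.stack([q@ex,q@ey,P[...,2]*1000],-1)
for n,k in(("scene",1),("top",1),("scene",2)):
    z=np.load(f"pics/{n}{k}.npz");Q=L(cloud(n,z["d"]));p=z["p"].astype(int);X,Y,Z=Q[...,0],Q[...,1],Q[...,2]
    near=(abs(X)<240)&(abs(Y)<80)
    m=near&(Z>63)&(Z<78)&(abs(X)<20);print(n,k,"bar",cv2.minAreaRect(Q[m][:,:2].astype(np.float32)))
    # fences: tops z 18; lateral histogram
    m=near&(abs(Z-18)<4)&(X>-180)&(X<-20);h,e=np.histogram(Y[m],np.arange(-60,61,3));print([(int(b),int(c)) for b,c in zip(e,h) if c>8])
    if k==2:
        c=near&(p.max(2)<130)&(Z>84)&(Z<132)&(X<10)
        s=c&(Z<118)&(Z>90)
        print("side Y pct",np.nanpercentile(Y[s],[50,80,90,95,99]).round(1))
        f=s&(Y<20)&(Y>-22);print("front X",np.nanpercentile(X[f],[50,90,95]).round(1),f.sum())
        sd=s&(X<-60)&(X>-160)&(Y>15);print("side fit",np.polyfit(X[sd],Y[sd],1),np.median(Y[sd]),sd.sum(), "x rear",np.percentile(X[sd],2))
        t=near&(abs(Z-126)<4);r=cv2.minAreaRect(Q[t&(X>-60)&(X<10)][:,:2].astype(np.float32));print("lid front part",r,np.median(Z[t]))
E
```

```text
scene 1 bar ((1.3732023239135742, 1.3107185363769531), (18.866090774536133, 107.66422271728516), 0.25842782855033875)
[(-39, 12), (-36, 45), (-33, 57), (-30, 28), (30, 9), (33, 50), (36, 59), (39, 51)]
top 1 bar ((-0.34203147888183594, -0.2632293701171875), (17.002450942993164, 104.56029510498047), 0.07864531874656677)
[(-42, 10), (-39, 39), (-36, 39), (-33, 20), (30, 39), (33, 36), (36, 34)]
scene 2 bar ((1.4563345909118652, 1.1325531005859375), (18.436565399169922, 106.271728515625), 0.38083162903785706)
[(-36, 14), (-33, 52), (-30, 22), (30, 14), (33, 42), (36, 65), (39, 49)]
side Y pct [27.6 29.2 30.5 34.6 41.2]
front X [-27.3 -25.9 -25.7] 121
side fit [5.32882574e-03 3.04254736e+01] 28.649494818729536 265 x rear -158.86480797781616
lid front part ((-42.30901336669922, -0.011396408081054688), (58.842681884765625, 35.1383171081543), 89.80755615234375) 125.68187087948945
```

```bash
python3 -m jog '[{"ax":0,"ay":0,"az":0,"dx":0,"dy":0.5,"dz":15,"hand":40},{"ax":0,"ay":0,"az":0,"dx":0,"dy":0.5,"dz":35,"hand":40},{"ax":0,"ay":0,"az":0,"dx":0,"dy":0.5,"dz":50,"hand":40},{"ax":0,"ay":0,"az":0,"dx":0,"dy":0.5,"dz":57,"hand":40},{"ax":0,"ay":0,"az":0,"dx":0,"dy":0.5,"dz":60,"hand":40},{"ax":0,"ay":0,"az":0,"dx":0,"dy":0.5,"dz":63,"hand":40},{"ax":0,"ay":0,"az":0,"dx":0,"dy":0.5,"dz":66,"hand":40},{"ax":0,"ay":0,"az":0,"dx":0,"dy":0.5,"dz":66,"hand":40}]'; python3 -c "
from h import *
go(532.5,152.5,37,-1.9)"
```

```text
clock: 7.38
eef_pos: [0.5325, 0.1529, 0.0425]
tcp_rot: [0.053, 3.141, 0.0]
force: [0.1, -0.1, -1.5]
grip_width: 0.646
finger_force: 43.4
t 7.38 at [532.5 152.9  42.5] toolx yaw 178.06 dxyz [ 0.  -0.4  5.5] rot [ 0.   -0.   -0.04] q6 0.17 F [ 0.12 -0.07 -1.46] M [ 0.03  -0.008 -0.04 ] w 0.646
```

```bash
python3 -m jog '[{"ax":0,"ay":0,"az":0,"dx":0,"dy":0,"dz":2,"hand":40},{"ax":0,"ay":0,"az":0,"dx":0,"dy":0,"dz":3.5,"hand":40},{"ax":0,"ay":0,"az":0,"dx":0,"dy":0,"dz":4.5,"hand":40},{"ax":0,"ay":0,"az":0,"dx":0,"dy":0,"dz":4.5,"hand":40}]'; python3 -c "
from h import *
go(532.5,152.5,37,-1.9)"
```

```text
clock: 7.88
eef_pos: [0.5325, 0.1528, 0.0379]
tcp_rot: [-0.053, -3.141, 0.0]
force: [-0.3, -0.1, -1.6]
grip_width: 0.646
finger_force: 43.4
t 7.88 at [532.5 152.8  37.9] toolx yaw 178.06 dxyz [-0.  -0.3  0.9] rot [-0.   -0.01 -0.04] q6 0.17 F [-0.34 -0.06 -1.61] M [-0.014  0.039  0.015] w 0.646
```

```bash
python3 -m jog '[{"ax":0,"ay":0,"az":0,"dx":0,"dy":0,"dz":0.6,"hand":40},{"ax":0,"ay":0,"az":0,"dx":0,"dy":0,"dz":1.0,"hand":40},{"ax":0,"ay":0,"az":0,"dx":0,"dy":0,"dz":1.0,"hand":40}]'; python3 -c "
from h import *
go(532.5,152.5,37,-1.9)"
```

```text
clock: 8.25
eef_pos: [0.5326, 0.1529, 0.0373]
tcp_rot: [0.053, 3.141, 0.0]
force: [-2.9, 0.7, 5.6]
grip_width: 0.652
finger_force: 44.0
t 8.25 at [532.6 152.9  37.3] toolx yaw 178.06 dxyz [ 0.1 -0.4  0.3] rot [ 0.    0.02 -0.04] q6 0.17 F [-2.87  0.69  5.58] M [-0.123  0.434 -0.074] w 0.652
```

```bash
python3 -m jog '[{"ax":0,"ay":0,"az":0,"dx":0,"dy":0,"dz":0.5,"hand":75},{"ax":0,"ay":0,"az":0,"dx":0,"dy":0,"dz":0.5,"hand":90},{"ax":0,"ay":0,"az":0,"dx":0,"dy":0,"dz":0.5,"hand":90},{"ax":0,"ay":0,"az":0,"dx":0,"dy":0,"dz":-10,"hand":90},{"ax":0,"ay":0,"az":0,"dx":0,"dy":0,"dz":-40,"hand":90},{"ax":0,"ay":0,"az":0,"dx":0,"dy":0,"dz":-80,"hand":90},{"ax":0,"ay":0,"az":0,"dx":60,"dy":0,"dz":-90,"hand":90},{"ax":0,"ay":0,"az":0,"dx":115,"dy":0,"dz":-90,"hand":50}]'; python3 -m jog '[{"ax":0,"ay":0,"az":0,"dx":0,"dy":0,"dz":0,"hand":0},{"ax":0,"ay":0,"az":0,"dx":0,"dy":0,"dz":0,"hand":0},{"ax":0,"ay":0,"az":0,"dx":0,"dy":0,"dz":0,"hand":0},{"ax":0,"ay":0,"az":0,"dx":0,"dy":0,"dz":0,"hand":0}]';python3 - <<'E'
from h import *
go(425,156,50,-1.9)
im=[]
for n in("scene","top"):
    p,d=capture(n);np.savez(f"pics/{n}3.npz",p=p,d=d);im.append(p)
a=cv2.resize(im[0][180:300,250:430],None,fx=2.2,fy=2.2,interpolation=2);b=cv2.resize(im[1][130:270,215:335],None,fx=3,fy=3,interpolation=2)
h=max(len(a),len(b));pad=lambda a:np.pad(a,((0,h-a.shape[0]),(0,0),(0,0)))
cv2.imwrite("pics/placed.png",np.hstack([pad(a),pad(b)])[:,:,::-1])
a=np.radians(-1.9);ex=np.array([np.cos(a),np.sin(a)]);ey=np.array([-ex[1],ex[0]]);O=np.array([632.5,149])
z=np.load("pics/scene3.npz");P=cloud("scene",z["d"]);q=P[...,:2]*1000-O;X=q@ex;Y=q@ey;Z=P[...,2]*1000
t=(abs(Z-54)<5)&(abs(Y)<45)&(X<0)&(X>-200);print(cv2.minAreaRect(np.c_[X[t],Y[t]].astype(np.float32)),np.median(Z[t]),X[t].min(),X[t].max())
A=np.c_[X[t],Y[t],np.ones(t.sum())];print("lid slope",np.linalg.lstsq(A,Z[t],rcond=None)[0])
E
```

```text
clock: 9.25
eef_pos: [0.4167, 0.1568, 0.1283]
tcp_rot: [0.054, 3.139, 0.001]
force: [0.7, -0.3, -0.4]
grip_width: 0.708
finger_force: 0.0
clock: 9.75
eef_pos: [0.4183, 0.1567, 0.1269]
tcp_rot: [-0.054, -3.141, 0.0]
force: [-0.2, 0.2, 0.2]
grip_width: -0.002
finger_force: 0.0
t 9.75 at [418.3 156.7 126.9] toolx yaw 178.05 dxyz [-6.7 -0.5 76.9] rot [-0.   -0.01 -0.05] q6 0.21 F [-0.17  0.16  0.23] M [-0.017  0.047  0.016] w -0.002
((-100.90682220458984, 2.3325119018554688), (58.85438919067383, 151.66603088378906), 89.85861206054688) 54.00717379998099 -176.67680380731085 -25.103065399951316
lid slope [-9.14769271e-04 -1.69675621e-02  5.38387110e+01]
```

View pics/placed.png

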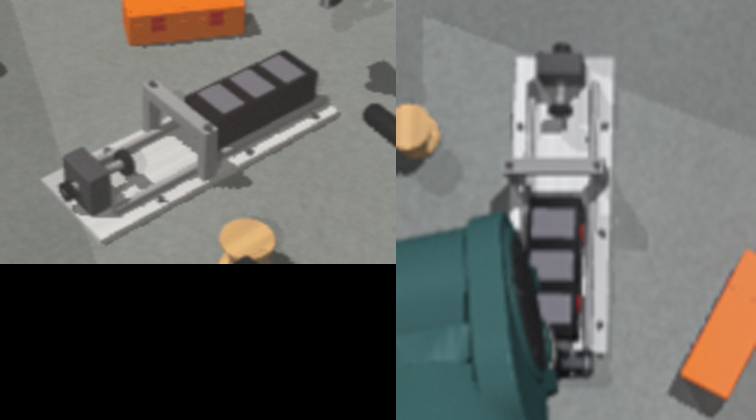

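The case lies flat and straight between the fences: lid at z = 54 mm, front end about 25 mm short of the bar. I now estimate where the disc is and lower the shut fingers behind the case.

```bash
python3 -m jog '[{"ax":0,"ay":0,"az":0,"dx":0,"dy":-0.3,"dz":15,"hand":0},{"ax":0,"ay":0,"az":0,"dx":0,"dy":-0.3,"dz":40,"hand":0},{"ax":0,"ay":0,"az":0,"dx":0,"dy":-0.3,"dz":65,"hand":0},{"ax":0,"ay":0,"az":0,"dx":0,"dy":-0.3,"dz":82,"hand":0},{"ax":0,"ay":0,"az":0,"dx":0,"dy":-0.3,"dz":92,"hand":0},{"ax":0,"ay":0,"az":0,"dx":0,"dy":-0.3,"dz":92,"hand":0},{"ax":0,"ay":0,"az":0,"dx":0,"dy":-0.3,"dz":92,"hand":0}]'; python3 - <<'E'
from h import *
go(430,156,34,-1.9)
a=np.radians(-1.9);ex=np.array([np.cos(a),np.sin(a)]);ey=np.array([-ex[1],ex[0]]);O=np.array([632.5,149])
for n in("scene","top"):
    z=np.load(f"pics/{n}3.npz");P=cloud(n,z["d"]);q=P[...,:2]*1000-O;X=q@ex;Y=q@ey;Z=P[...,2]*1000
    t=(Z>36)&(Z<50)&(abs(Y)<16)&(X>45)&(X<100)&(z["p"].max(2)<110);print(n,t.sum(),np.percentile(X[t],[0,3,10,25,50]).round(1))
    h,e=np.histogram(X[t],np.arange(45,102,3));print(h)
E
```

```text
clock: 10.72
eef_pos: [0.418, 0.1565, 0.0355]
tcp_rot: [0.053, 3.14, 0.0]
force: [-0.2, -0.3, 0.7]
grip_width: 0.004
finger_force: 0.0
t 10.72 at [418.  156.5  35.5] toolx yaw 178.06 dxyz [-12.   -0.1   1.5] rot [ 0.01  0.04 -0.04] q6 0.21 F [-0.23 -0.27  0.68] M [-0.015 -0.015 -0.011] w 0.004
scene 40 [69.  69.3 70.1 72.5 74.7]
[ 0  0  0  0  0  0  0  0  9 13 18  0  0  0  0  0  0  0]
top 24 [66.2 66.4 67.5 68.3 70.8]
[0 0 0 0 0 0 0 7 7 6 2 1 0 0 0 0 0 0]
```

```bash
python3 -m jog '[{"ax":0,"ay":0,"az":0,"dx":-6,"dy":0,"dz":1,"hand":0},{"ax":0,"ay":0,"az":0,"dx":-12,"dy":0,"dz":1,"hand":0},{"ax":0,"ay":0,"az":0,"dx":-17,"dy":0,"dz":1,"hand":0},{"ax":0,"ay":0,"az":0,"dx":-20,"dy":0,"dz":1,"hand":0},{"ax":0,"ay":0,"az":0,"dx":-22,"dy":0,"dz":1,"hand":0},{"ax":0,"ay":0,"az":0,"dx":-24,"dy":0,"dz":1,"hand":0},{"ax":0,"ay":0,"az":0,"dx":-26,"dy":0,"dz":1,"hand":0},{"ax":0,"ay":0,"az":0,"dx":-28,"dy":0,"dz":1,"hand":0}]'; python3 -m jog '[{"ax":0,"ay":0,"az":0,"dx":-2,"dy":0,"dz":0,"hand":0},{"ax":0,"ay":0,"az":0,"dx":-4,"dy":0,"dz":0,"hand":0},{"ax":0,"ay":0,"az":0,"dx":-6,"dy":0,"dz":0,"hand":0},{"ax":0,"ay":0,"az":0,"dx":-8,"dy":0,"dz":0,"hand":0}]'; python3 -c "
from h import *
go(540,152.5,34,-1.9)"
```

```text
clock: 11.72
eef_pos: [0.4454, 0.1555, 0.034]
tcp_rot: [-0.053, -3.141, 0.0]
force: [-3.0, 0.2, 1.0]
grip_width: -0.001
finger_force: 0.9
clock: 12.22
eef_pos: [0.4537, 0.1552, 0.034]
tcp_rot: [-0.053, -3.141, 0.0]
force: [-0.4, -0.2, -0.7]
grip_width: 0.002
finger_force: 0.5
t 12.22 at [453.7 155.2  34. ] toolx yaw 178.06 dxyz [-86.3   0.2  -0. ] rot [-0.   -0.   -0.04] q6 0.19 F [-0.36 -0.24 -0.72] M [-0.007  0.225 -0.012] w 0.002
```

```bash
for i in 1; do python3 -m jog '[{"ax":0,"ay":0,"az":0,"dx":-2.5,"dy":0,"dz":0,"hand":0},{"ax":0,"ay":0,"az":0,"dx":-5.5,"dy":0,"dz":0,"hand":0},{"ax":0,"ay":0,"az":0,"dx":-9,"dy":0,"dz":0,"hand":0},{"ax":0,"ay":0,"az":0,"dx":-12.5,"dy":0,"dz":0,"hand":0},{"ax":0,"ay":0,"az":0,"dx":-16,"dy":0,"dz":0,"hand":0},{"ax":0,"ay":0,"az":0,"dx":-19.5,"dy":0,"dz":0,"hand":0},{"ax":0,"ay":0,"az":0,"dx":-22.5,"dy":0,"dz":0,"hand":0},{"ax":0,"ay":0,"az":0,"dx":-25,"dy":0,"dz":0,"hand":0}]'; done; python3 - <<'E'
from h import *
go(540,152.5,34,-1.9)
im=[]
for n in("scene","top"):
    p,d=capture(n);im.append(p);np.savez(f"pics/{n}4.npz",p=p,d=d)
a=cv2.resize(im[0][180:300,250:430],None,fx=2.2,fy=2.2,interpolation=2);b=cv2.resize(im[1][130:270,215:335],None,fx=3,fy=3,interpolation=2)
h=max(len(a),len(b));pad=lambda a:np.pad(a,((0,h-a.shape[0]),(0,0),(0,0)))
cv2.imwrite("pics/push1.png",np.hstack([pad(a),pad(b)])[:,:,::-1])
E
```

```text
clock: 13.22
eef_pos: [0.4787, 0.1544, 0.034]
tcp_rot: [-0.053, -3.141, -0.0]
force: [-0.9, 0.2, 1.1]
grip_width: -0.002
finger_force: 0.7
t 13.22 at [478.7 154.4  34. ] toolx yaw 178.06 dxyz [-61.3   0.2   0. ] rot [ 0.   -0.   -0.04] q6 0.18 F [-0.91  0.23  1.1 ] M [-0.021  0.23  -0.048] w -0.002
```

View pics/push1.png

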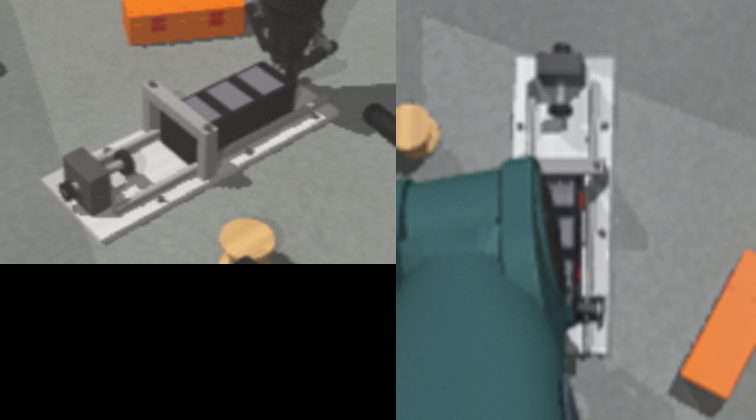

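The case's front end is entering under the bar at (185,130), flat and straight, with the fingers behind it. I keep pushing.

```bash
python3 -m jog '[{"ax":0,"ay":0,"az":0,"dx":-2.5,"dy":0,"dz":0,"hand":0},{"ax":0,"ay":0,"az":0,"dx":-5.5,"dy":0,"dz":0,"hand":0},{"ax":0,"ay":0,"az":0,"dx":-9,"dy":0,"dz":0,"hand":0},{"ax":0,"ay":0,"az":0,"dx":-12.5,"dy":0,"dz":0,"hand":0},{"ax":0,"ay":0,"az":0,"dx":-16,"dy":0,"dz":0,"hand":0},{"ax":0,"ay":0,"az":0,"dx":-19.5,"dy":0,"dz":0,"hand":0},{"ax":0,"ay":0,"az":0,"dx":-22.5,"dy":0,"dz":0,"hand":0},{"ax":0,"ay":0,"az":0,"dx":-25,"dy":0,"dz":0,"hand":0}]';  python3 -m jog '[{"ax":0,"ay":0,"az":0,"dx":-2.5,"dy":0,"dz":0,"hand":0},{"ax":0,"ay":0,"az":0,"dx":-5.5,"dy":0,"dz":0,"hand":0},{"ax":0,"ay":0,"az":0,"dx":-9,"dy":0,"dz":0,"hand":0},{"ax":0,"ay":0,"az":0,"dx":-12.5,"dy":0,"dz":0,"hand":0},{"ax":0,"ay":0,"az":0,"dx":-16,"dy":0,"dz":0,"hand":0},{"ax":0,"ay":0,"az":0,"dx":-18.5,"dy":0,"dz":0,"hand":0},{"ax":0,"ay":0,"az":0,"dx":-20,"dy":0,"dz":0,"hand":0},{"ax":0,"ay":0,"az":0,"dx":-20,"dy":0,"dz":0,"hand":0}]'; python3 - <<'E'
from h import *
go(540,152.5,34,-1.9)
a=np.radians(-1.9);ex=np.array([np.cos(a),np.sin(a)]);ey=np.array([-ex[1],ex[0]]);O=np.array([632.5,149])
p,dd=capture("scene");P=cloud("scene",dd);q=P[...,:2]*1000-O;X=q@ex;Y=q@ey;Z=P[...,2]*1000
t=(abs(Z-54)<4)&(abs(Y)<35)&(X>14)&(X<78)
print("front edge lid",np.percentile(X[t],[95,99,100]).round(1),np.median(Z[t]))
E
```

```text
clock: 14.32
eef_pos: [0.5037, 0.1535, 0.034]
tcp_rot: [-0.053, -3.141, 0.0]
force: [-2.3, 0.6, 1.4]
grip_width: 0.004
finger_force: 0.9
clock: 15.32
eef_pos: [0.5238, 0.1529, 0.034]
tcp_rot: [0.053, 3.141, -0.0]
force: [-0.6, -0.4, 0.1]
grip_width: 0.002
finger_force: 0.0
t 15.32 at [523.8 152.9  34. ] toolx yaw 178.06 dxyz [-16.2   0.2   0. ] rot [-0.    0.02 -0.04] q6 0.17 F [-0.59 -0.39  0.12] M [-0.011 -0.019  0.016] w 0.002
front edge lid [52.3 53.1 53.9] 53.67506801659472
```

```bash
python3 -m jog '[{"ax":0,"ay":0,"az":0,"dx":-1.5,"dy":0,"dz":0,"hand":0},{"ax":0,"ay":0,"az":0,"dx":-3,"dy":0,"dz":0,"hand":0},{"ax":0,"ay":0,"az":0,"dx":-4.5,"dy":0,"dz":0,"hand":0},{"ax":0,"ay":0,"az":0,"dx":-6,"dy":0,"dz":0,"hand":0},{"ax":0,"ay":0,"az":0,"dx":-7.5,"dy":0,"dz":0,"hand":0},{"ax":0,"ay":0,"az":0,"dx":-9,"dy":0,"dz":0,"hand":0}]'; python3 -m jog '[{"ax":0,"ay":0,"az":0,"dx":-0.5,"dy":0,"dz":0,"hand":0},{"ax":0,"ay":0,"az":0,"dx":-1,"dy":0,"dz":0,"hand":0},{"ax":0,"ay":0,"az":0,"dx":-1.5,"dy":0,"dz":0,"hand":0},{"ax":0,"ay":0,"az":0,"dx":-2,"dy":0,"dz":0,"hand":0}]'; python3 -c "
from h import *
go(540,152.5,34,-1.9)"
```

```text
clock: 16.12
eef_pos: [0.5327, 0.1526, 0.034]
tcp_rot: [0.053, 3.141, -0.0]
force: [-1.2, 0.1, 0.9]
grip_width: -0.001
finger_force: 0.9
clock: 16.62
eef_pos: [0.5346, 0.1525, 0.034]
tcp_rot: [0.053, 3.141, -0.0]
force: [-1.2, -0.8, 0.2]
grip_width: 0.003
finger_force: 0.6
t 16.62 at [534.6 152.5  34. ] toolx yaw 178.06 dxyz [-5.4  0.2 -0. ] rot [-0.    0.   -0.04] q6 0.17 F [-1.17 -0.8   0.16] M [-0.006  0.18   0.013] w 0.003
```

```bash
python3 -m jog '[{"ax":0,"ay":0,"az":0,"dx":-0.4,"dy":0,"dz":0,"hand":0},{"ax":0,"ay":0,"az":0,"dx":-0.8,"dy":0,"dz":0,"hand":0},{"ax":0,"ay":0,"az":0,"dx":-1.2,"dy":0,"dz":0,"hand":0}]'|grep -E "eef|^force"; python3 -m jog '[{"ax":0,"ay":0,"az":0,"dx":-0.3,"dy":0,"dz":0,"hand":0},{"ax":0,"ay":0,"az":0,"dx":-0.6,"dy":0,"dz":0,"hand":0},{"ax":0,"ay":0,"az":0,"dx":-0.8,"dy":0,"dz":0,"hand":0}]'; python3 -c "
from h import *
go(540,152.5,34,-1.9)"
```

```text
eef_pos: [0.5358, 0.1524, 0.034]
force: [-1.4, -0.0, 0.0]
clock: 17.38
eef_pos: [0.5366, 0.1524, 0.034]
tcp_rot: [0.053, 3.141, -0.0]
force: [-0.3, 0.3, -0.3]
grip_width: 0.002
finger_force: 0.3
t 17.38 at [536.6 152.4  34. ] toolx yaw 178.06 dxyz [-3.4  0.2  0. ] rot [-0.    0.   -0.04] q6 0.16 F [-0.3   0.26 -0.31] M [ 0.015  0.1   -0.002] w 0.002
```

```bash
python3 -m jog '[{"ax":0,"ay":0,"az":0,"dx":-0.3,"dy":0,"dz":0,"hand":0},{"ax":0,"ay":0,"az":0,"dx":-0.6,"dy":0,"dz":0,"hand":0},{"ax":0,"ay":0,"az":0,"dx":-0.8,"dy":0,"dz":0,"hand":0}]'; python3 -c "
from h import *
go(540,152.5,34,-1.9)"
```

```text
clock: 17.75
eef_pos: [0.5374, 0.1524, 0.034]
tcp_rot: [0.053, 3.141, -0.0]
force: [-0.3, -0.0, -1.2]
grip_width: -0.004
finger_force: 0.4
t 17.75 at [537.4 152.4  34. ] toolx yaw 178.06 dxyz [-2.6  0.2  0. ] rot [-0.    0.   -0.04] q6 0.16 F [-0.34 -0.05 -1.25] M [-0.009  0.117 -0.011] w -0.004
```

```bash
python3 -m jog '[{"ax":0,"ay":0,"az":0,"dx":-0.3,"dy":0,"dz":0,"hand":0},{"ax":0,"ay":0,"az":0,"dx":-0.6,"dy":0,"dz":0,"hand":0},{"ax":0,"ay":0,"az":0,"dx":-0.8,"dy":0,"dz":0,"hand":0}]'; python3 -c "
from h import *
go(540,152.5,34,-1.9)"
```

```text
clock: 18.12
eef_pos: [0.5382, 0.1524, 0.034]
tcp_rot: [-0.053, -3.141, 0.0]
force: [-1.3, 0.5, -0.6]
grip_width: 0.001
finger_force: 0.4
t 18.12 at [538.2 152.4  34. ] toolx yaw 178.06 dxyz [-1.8  0.2  0. ] rot [-0.   -0.   -0.04] q6 0.16 F [-1.29  0.47 -0.56] M [-0.001  0.135  0.025] w 0.001
```

```bash
python3 -m jog '[{"ax":0,"ay":0,"az":0,"dx":-0.3,"dy":0,"dz":0,"hand":0},{"ax":0,"ay":0,"az":0,"dx":-0.6,"dy":0,"dz":0,"hand":0},{"ax":0,"ay":0,"az":0,"dx":-0.8,"dy":0,"dz":0,"hand":0}]'; python3 -c "
from h import *
go(540,152.5,34,-1.9)"
```

```text
clock: 18.5
eef_pos: [0.539, 0.1523, 0.034]
tcp_rot: [-0.053, -3.141, 0.0]
force: [-0.6, 0.3, -0.1]
grip_width: -0.001
finger_force: 0.4
t 18.5 at [539.  152.3  34. ] toolx yaw 178.06 dxyz [-1.   0.2  0. ] rot [-0.   -0.   -0.04] q6 0.16 F [-0.6   0.34 -0.08] M [-0.036  0.161 -0.005] w -0.001
```

```bash
python3 -m jog '[{"ax":0,"ay":0,"az":0,"dx":-0.3,"dy":0,"dz":0,"hand":0},{"ax":0,"ay":0,"az":0,"dx":-0.6,"dy":0,"dz":0,"hand":0},{"ax":0,"ay":0,"az":0,"dx":-0.8,"dy":0,"dz":0,"hand":0}]'; python3 -c "
from h import *
go(540,152.5,34,-1.9)"
```

```text
clock: 18.88
eef_pos: [0.5395, 0.1523, 0.034]
tcp_rot: [-0.053, -3.141, -0.0]
force: [-2.5, 0.8, 0.8]
grip_width: -0.001
finger_force: 1.5
t 18.88 at [539.5 152.3  34. ] toolx yaw 178.06 dxyz [-0.5  0.2  0. ] rot [ 0.   -0.02 -0.04] q6 0.16 F [-2.52  0.8   0.81] M [ 0.039  0.489 -0.028] w -0.001
```

```bash
python3 -m jog '[{"ax":0,"ay":0,"az":0,"dx":-0.2,"dy":0,"dz":0,"hand":0},{"ax":0,"ay":0,"az":0,"dx":-0.3,"dy":0,"dz":0,"hand":0},{"ax":0,"ay":0,"az":0,"dx":-0.3,"dy":0,"dz":0,"hand":0}]'; python3 -c "
from h import *
go(540,152.5,34,-1.9)"
```

```text
clock: 19.25
eef_pos: [0.5396, 0.1523, 0.034]
tcp_rot: [-0.053, -3.14, 0.0]
force: [-5.8, 0.1, 4.8]
grip_width: 0.0
finger_force: 2.7
t 19.25 at [539.6 152.3  34. ] toolx yaw 178.07 dxyz [-0.4  0.2  0. ] rot [-0.   -0.04 -0.03] q6 0.16 F [-5.84  0.09  4.84] M [0.004 0.925 0.028] w 0.0
```

```bash
python3 -m jog '[{"ax":0,"ay":0,"az":0,"dx":-0.1,"dy":0,"dz":0,"hand":0},{"ax":0,"ay":0,"az":0,"dx":-0.1,"dy":0,"dz":0,"hand":0},{"ax":0,"ay":0,"az":0,"dx":-0.1,"dy":0,"dz":0,"hand":0}]'; python3 -c "
from h import *
go(540,152.5,34,-1.9)
for n in ('scene',)*6:
    capture(n);o=arm.get_obs();print(o['force'].round(1),o['moment'].round(2))"
```

```text
clock: 19.62
eef_pos: [0.5396, 0.1523, 0.034]
tcp_rot: [-0.053, -3.14, -0.0]
force: [-6.7, -0.1, 3.9]
grip_width: 0.003
finger_force: 3.0
t 19.62 at [539.6 152.3  34. ] toolx yaw 178.06 dxyz [-0.4  0.2 -0. ] rot [ 0.   -0.05 -0.04] q6 0.16 F [-6.66 -0.05  3.94] M [0.067 1.008 0.005] w 0.003
[-6.3  0.8  3.5] [ 0.08  1.05 -0.02]
[-5.2  0.1  5.3] [ 0.01  1.02 -0.  ]
[-6.4 -0.1  4.8] [ 0.02  1.03 -0.01]
[-6.6  1.   4.2] [0.08 1.06 0.05]
[-6.4 -0.6  4.3] [0.09 1.01 0.04]
[-5.2 -0.3  4.1] [0.04 0.99 0.01]
```

```bash
python3 -m jog '[{"ax":0,"ay":0,"az":0,"dx":-0.1,"dy":0,"dz":0,"hand":0},{"ax":0,"ay":0,"az":0,"dx":-0.1,"dy":0,"dz":0,"hand":0},{"ax":0,"ay":0,"az":0,"dx":-0.1,"dy":0,"dz":0,"hand":0},{"ax":0,"ay":0,"az":0,"dx":-0.1,"dy":0,"dz":0,"hand":0}]'; python3 -c "
from h import *
F=[]
for n in ('scene',)*6:
    capture(n);o=arm.get_obs();F.append(np.r_[o['force'],o['moment']])
print(np.mean(F,0).round(2))"
```

```text
clock: 20.42
eef_pos: [0.5396, 0.1523, 0.034]
tcp_rot: [-0.053, -3.14, 0.0]
force: [-6.5, 0.4, 4.9]
grip_width: 0.0
finger_force: 3.3
[-6.76  0.36  4.83  0.02  1.14  0.  ]
```

```bash
python3 -m jog '[{"ax":0,"ay":0,"az":0,"dx":0.5,"dy":0,"dz":0,"hand":0},{"ax":0,"ay":0,"az":0,"dx":2,"dy":0,"dz":0,"hand":0},{"ax":0,"ay":0,"az":0,"dx":8,"dy":0,"dz":0,"hand":0},{"ax":0,"ay":0,"az":0,"dx":25,"dy":0,"dz":0,"hand":0},{"ax":0,"ay":0,"az":0,"dx":50,"dy":0,"dz":-20,"hand":0},{"ax":0,"ay":0,"az":0,"dx":80,"dy":0,"dz":-60,"hand":0},{"ax":0,"ay":0,"az":0,"dx":110,"dy":0,"dz":-110,"hand":0},{"ax":0,"ay":0,"az":0,"dx":130,"dy":0,"dz":-150,"hand":0}]'; python3 -m jog '[{"ax":0,"ay":0,"az":0,"dx":0,"dy":0,"dz":0,"hand":0},{"ax":0,"ay":0,"az":0,"dx":0,"dy":0,"dz":0,"hand":0},{"ax":0,"ay":0,"az":0,"dx":0,"dy":0,"dz":0,"hand":0}]'|head -2; python3 - <<'E'
from h import *
im=[capture("scene"),capture("top")]
a=np.radians(-1.9);ex=np.array([np.cos(a),np.sin(a)]);ey=np.array([-ex[1],ex[0]]);O=np.array([632.5,149])
P=cloud("scene",im[0][1]);q=P[...,:2]*1000-O;X=q@ex;Y=q@ey;Z=P[...,2]*1000
t=(abs(Z-54)<4)&(abs(Y)<32)&(X>-110)&(X<69.5)
print(cv2.minAreaRect(np.c_[X[t],Y[t]].astype(np.float32)),np.median(Z[t]),np.linalg.lstsq(np.c_[X[t],Y[t],np.ones(t.sum())],Z[t],rcond=None)[0].round(4))
a=cv2.resize(im[0][0][180:300,250:430],None,fx=2.2,fy=2.2,interpolation=2);b=cv2.resize(im[1][0][130:270,215:335],None,fx=3,fy=3,interpolation=2)
h=max(len(a),len(b));pad=lambda a:np.pad(a,((0,h-a.shape[0]),(0,0),(0,0)))
cv2.imwrite("pics/end.png",np.hstack([pad(a),pad(b)])[:,:,::-1])
E
```

```text
clock: 21.72
eef_pos: [0.409, 0.1567, 0.1858]
tcp_rot: [0.053, 3.14, 0.0]
force: [0.9, 0.2, -0.1]
grip_width: 0.002
finger_force: 0.0
clock: 22.1
eef_pos: [0.4102, 0.1565, 0.1829]
((-5.841651916503906, 2.251810073852539), (59.0271110534668, 149.4591827392578), 89.97035217285156) 53.89943013532095 [-2.80000e-03 -1.14000e-02  5.39185e+01]
```

View pics/end.png

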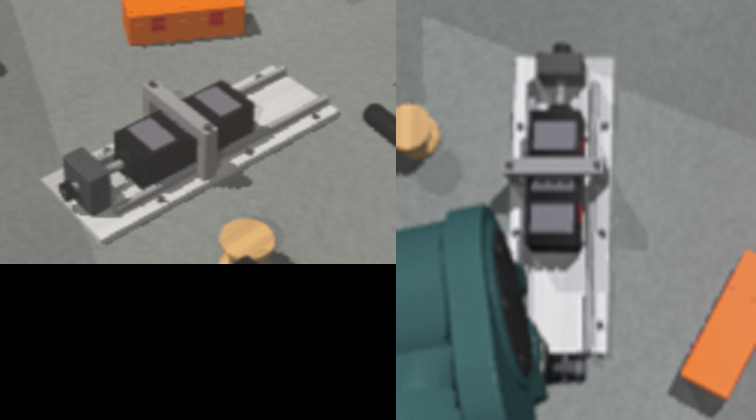

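The case lies flat and straight under the bar (left crop, bar at (180,130)), with its front against the disc at (125,165). The gripper is clear of everything, so I hand in.

```bash
python3 -c "
from station import arm
print(arm.job_done())"
```

```text
the job is handed in; nothing more can be done
None
```

The case fits: it lies flat and straight under the bar, and its front end was pressed on the stop with about 5 N beyond sliding force before the gripper backed clear; handed in at about 22 s of the 72 s allowed (no verdict returned).

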